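Poise the pipette over the open vial

ROBOT

A 6-joint arm with a two-finger parallel gripper is mounted at the origin on the work surface. World frame = base frame: x ahead of the robot, y to its left, z up, the work surface at z = 0. Lengths are in m, angles in rad, forces in N, time in s.
With the tool pointing down it reaches from about 0.35 to 0.775 m from the base axis. Payload 7.3 kg.
Tool frame: the origin (TCP) lies on the front face of the gripper's body, between the roots of the fingers; the fingertips stand ahead of it and the grasp point (between the pads) lies 47 mm ahead of it (finger_overhang is the z of the fingertips in the tool frame, in m); z points along the fingers, y is the line along which they close (so a half turn about z gives the same grasp; the last joint's range is limited). The gripper opens to 92 mm and grips with 3 to 60 N. Pads are 19 mm wide; open, the fingers measure 130 mm over their backs; the gripper's body (75 mm by 190 mm) begins 47 mm behind the grasp point.
Start: joints at [1.055, 0.342, 1.524, -0, 1.275, -0.146], TCP at [0.19, 0.49, 0.292] pointing down, gripper open.
Joint ranges: [-2.53, 2.53], [-0.77, 2.02], [0.04, 2.7], [-1, 4.14], [0.28, 2.66], [-3.11, 3.11]. Speed limits (rad/s): [2.57, 2.57, 3.14, 3.14, 3.14, 3.14].

INTERFACE

Orientations are given as [roll, pitch, yaw] about the fixed x, y, z axes, in that order (R = Rz(yaw) Ry(pitch) Rx(roll)).
In Python, from cell import * gives the robot as it stands. The module is installed in compiled form; this text tells all that it offers.
- The arm moves only by the tool arm_command, never from a script. Its argument "series" is a list of rows, each an object of numbers: "x", "y", "z": the shift along the tool's x, y, z in mm; "rx", "ry", "rz": the turn, a rotation vector about the tool's x, y, z in degrees. A call has 1 to 20 rows; each row is the pose to reach, as a shift and turn from the pose commanded when the call began, along the tool's axes at that moment; what a row does not reach only later rows make up. A row lasts 1/10 s, in which the tool goes at most 50 mm and 8.59 degrees, less where a joint would pass 70% of its speed; a pose out of reach is approached as far as the arm can. A call with a gripper value outside its range is refused whole. "hand" is the finger opening in mm, from 0 to 91.8, set as the call begins (left out, the last holds). The fingers move at their own pace and stop on an object; "squeeze" is the grip in N (left out, the last holds). Time passes only in rows, so rows that repeat a pose let the fingers close. It gives the time, the measured TCP pose, the force, the opening and the grip force at its end, in the units of the state.
- observe(): the state, without advancing time (a new reading comes with each control period).
- read_camera(name): name is "scene" or "top" or "wrist"; returns a dict with "pixels" (400x640x3 uint8, blue, green, red), "K" (3x3 intrinsics, pixels), "rvec" (rotation vector, rad) and "tvec" (3), from world to camera coordinates, as OpenCV has them. Camera axes: x right, y down, z forward; pixel columns grow to the right and rows downward; lengths in m; the calibration is good to about 2 mm. A picture is of the moment at which its call begins. There is no depth.
- hand_in(): hands the job in; it is judged then, once.
Trained networks look in a picture, given as the dict that the camera call returned (one of the last four; its "shot" number tells which), for a name from the list of things; names that differ only in an ending like _2 or _b are one class to them, and where a whole thing is asked for, a point or a joint stands for the part that bears it (a point fixed in the world has none). Each returns a list of dicts, best first, with "confidence" (0 to 1); they miss things now and then, are a little off and sometimes report something else, mostly with a low value. They report only what shows in the picture. A call takes as long as a camera call. They do not tell look-alikes from the thing itself.
- boxes_of(picture, query): "point" ([x, y, z] in m, in world coordinates, good to about 4 mm: the middle of the surface that is visible of it).
- trace(picture, query): "pixels" (400x640 bool, what is visible of it).
- mark_of(picture, query): "point" ([x, y, z] in m, in world coordinates, good to about 4 mm: a listed point, or the origin of a listed thing).
The state is a dict: "time": time; "qpos": joint angles; "qvel": joint speeds; "joint_efforts": joint torques, N m; "tool_pos": TCP position; "tool_rot": TCP orientation; "contact_force": force on the tool from outside, world axes, zero at the start; "torque": the same for the moment, N m; "opening": finger opening in m; "grip_force": force on a finger pad.
Only numpy, scipy, OpenCV 4.12 (cv2) and the standard library are available. Lean on these libraries where they do the work, as an engineer would, in place of code of your own. Each camera call takes 0.05 s, during which the arm holds its last target. There are 200 camera calls.

TASK

First press the lid of the tip box fully shut, so its clean tips stay covered while the pipette passes over them; only then take the hand pipette (the one with a plunger button and a tip fitted, not the two electronic ones) off the stand and carry it upright across the bench to the one open vial in the wire rack. The tip must touch nothing on the way, and everything else stays where it is. Finish while still holding the pipette, upright and still, with the end of the tip about 1 cm above the centre of the vial's mouth, ready to dispense: do not dip it in, set it down or let go.

Things in the scene. Friction and masses are not known exactly. Their poses are not given: they have to be found in the camera images.
- stand: Fixed grey sheet-metal stand for three pipettes, 222 mm wide (y). Origin on the bench under the axis of the middle place; the others are at y = -80 and +80 mm. Its top plate is at 200 mm, the foot plate, 5 mm thick, reaches from 58 mm before the axes to 98 mm behind; a leg strip 18 mm wide stands at each end, 55 mm behind. Front = its own -x.
- stand_front (a point): Middle of the stand's top front edge, on the lip. Each place is a slot 25 mm wide, open at this edge (-x), closed 13 mm behind the pipette axis. The lip, 20 to 24 mm before the axes, stands 5 mm above the plate: lift a pipette 10 to 20 mm, then draw it forward (-x) by 60 mm or more. Nothing but the pipettes rises higher.
- pipette: The hand pipette with a tip on, 85 g, dark blue, hanging upright in one of the places, axes parallel to the stand's. Origin on its axis at the shoulder (underside of the upper handle), 200 mm above the bench. Below the shoulder: lower handle 18 x 17 mm down to z = -60 mm, a slim nose to -125 mm, then the yellow tip with its end at -170 mm.
- pipette_grip (a point): Where to grip it: on the axis, 32 mm above the shoulder. The upper handle is flat-sided, 32 mm wide along y (close the fingers across this), 28 mm along x, z = 0 to 52 mm from the shoulder. Above it a plunger, button top at z = 76 mm; at z = 36 to 49 mm a finger rest, 14 mm wide, reaches 43 mm to the back (+x).
- pipette_tip: The slim conical yellow tip fixed on that pipette, 8 mm thick at the top, 2.4 mm at its end. Origin at its lower end, on the pipette axis, 170 mm below the shoulder and 30 mm above the bench as it hangs; z up along the pipette.
- tipbox: Loose tip box, 230 g, frosted clear with a blue band: base 82 mm (x) by 122 mm (y) by 55 mm high, deck full of yellow tips. Origin at the centre of its underside; z up. Its front is -x, the hinge runs along its back (+x) edge.
- tipbox_hinge (a point): Middle of the hinge line of the tip box lid: on the box's x = +41 mm, y = 0, 55 mm above its underside. The line runs along the box's y.
- tipbox_lid (a joint): Lid angle in rad: 0 shut, edge on edge, 1.57 upright above the hinge, up to 1.95 leaning back. A frosted shell, 82 mm deep (hinge to free edge), 122 mm wide, 34 mm high, walls 3 mm; shut, its top is 89 mm above the bench. It stays at any angle (friction 0.03 N m): push its outer face over from behind, then press its front down until it stops.
- rack: Fixed steel wire rack, 84 mm (x) by 124 mm (y), wires at 45 mm, corner posts to 54 mm; six cells in 2 columns (x = -21, +21 mm) by 3 rows (y = -41, 0, +41 mm), floor 8 mm above the bench. Origin on the bench under its centre. Four of the cells hold vials.
- vial_open: The open glass vial, the only one in the rack without a cap: 28 mm diameter, 57 mm tall, standing loose in a cell. Origin at the centre of its underside, z up.
- vial_mouth (a point): Centre of that vial's mouth, level with its rim: 57 mm above its underside, 65 mm above the bench. The mouth is 16 mm wide inside.
- pipette_b: Bystander: dark electronic pipette without a tip, hanging in another place; instead of a plunger a flat head, 48 x 38 mm with a small screen, top 60 mm above the shoulder. Origin at its shoulder, 200 mm above the bench.
- pipette_c: Bystander: an electronic pipette like pipette_b with a thicker nose.
- vial_b: Bystander: capped vial in the rack, 28 mm diameter, 63 mm tall with its white cap, top 71 mm above the bench; origin at the centre of its underside.
- vial_c: Bystander: a capped vial like vial_b.
- vial_d: Bystander: a capped vial like vial_b.
- beaker: Bystander: empty glass beaker, 72 mm across, 90 mm tall; origin at the centre of its underside.
- cap: Bystander: white screw cap lying mouth up, 25 mm across, 14 mm tall; origin at the centre of its underside.
- phone: Bystander: black phone lying flat, 150 x 72 x 9 mm; origin at the centre of its underside.
There are look-alikes about, which are no part of the job. What is shaped like the rack but orange or yellow is not meant. What is shaped like the tipbox but turquoise is not meant.

How it is judged:
On the way, in this order (a step that is already met when the one before it is completed fails the run):
1. the tip box lid is pressed fully shut while the pipette still hangs on its stand (value of joint tipbox_lid below 0.04 rad and distance of pipette from where it was at the start of the episode below 0.02 m), for 0.2 s.
2. the pipette is off its stand, gripped, the lid still shut (value of joint tipbox_lid below 0.04 rad and distance of pipette from where it was at the start of the episode above 0.06 m and contact force between the fingers and pipette above 1 N and contact force between pipette and stand below 0.1 N), for 0.1 s.
At the end, for the whole second after the job is handed in: Lid shut (within 0.04 rad). The fingers alone hold the pipette, upright within 8 degrees and at rest, the tip's end within 6 mm of the axis of the open vial's mouth and 3 to 20 mm above its rim, touching nothing; the vial still stands upright in its cell (value of joint tipbox_lid below 0.04 rad and horizontal distance between pipette_tip and vial_mouth below 0.006 m and z of pipette_tip in the frame of vial_mouth between 0.003 and 0.02 m and angle between pipette's own z axis and vertical below 0.14 rad and linear speed of pipette below 0.02 m/s and angular speed of pipette below 0.15 rad/s and contact force between the fingers and pipette above 1 N and contact force between pipette_tip and anything else below 0.05 N and contact force between pipette and stand below 0.1 N and contact force between pipette and rack below 0.1 N and contact force between pipette and tipbox below 0.1 N and contact force between pipette and vial_open below 0.1 N and angle between vial_open's own z axis and vertical below 0.1 rad and distance of vial_open from where it was at the start of the episode below 0.02 m); the arm keeps its last pose, push and grip.
It fails at once if the pipette's tip touches something (contact force between pipette_tip and anything else above 0.4 N).
It fails at once if the tip box is tipped over or shoved more than 8 cm (angle between tipbox's own z axis and vertical above 0.5 rad or distance of tipbox from where it was at the start of the episode above 0.08 m).
It fails at once if a bystander or the open vial is moved more than 3 cm or knocked over (distance of any of pipette_b, pipette_c, vial_b, vial_c, vial_d, beaker, cap, phone, vial_open from where it was at the start of the episode above 0.03 m or angle between any of pipette_b, pipette_c, vial_b, vial_c, vial_d, beaker, cap, phone, vial_open's own z axis and vertical above 0.5 rad).
It also fails if it takes over 67 s, if anything falls off the work surface, if the arm or the gripper's body presses on something with over 40 N, if the wrist force passes 120 N, or if a joint passes its speed limit or range.

## Working session

There is one attempt and no reset: what is moved stays moved. The work goes in short steps, Python scripts to look and compute and a tool call to move; the robot and the scene stay as the last step left them, time stands still between calls to the robot, and variables do not carry over. Pictures are saved under pics/ and viewed, at most 10 in all, crops included, and the job is handed in when it is done.

Besides the shell and the picture viewer there is one more tool, called as a command line: name --argument value ..., lists and objects as JSON in quotes. arm_command: Moves the arm, as the interface text tells. Its arguments: {"type":"object","properties":{"series":{"type":"array"},"hand":{"type":"number"},"squeeze":{"type":"number"}},"required":["series"]}

```bash
mkdir -p pics
cat > h.py <<'E'
from cell import *
import numpy as np, cv2
from scipy.spatial.transform import Rotation as R
def proj(p,pts):
    return cv2.projectPoints(np.array(pts,float).reshape(-1,3),np.array(p["rvec"],float),np.array(p["tvec"],float),np.array(p["K"],float),None)[0].reshape(-1,2)
def onplane(p,uv,z):
    M=cv2.Rodrigues(np.array(p["rvec"],float))[0];t=np.array(p["tvec"],float).ravel()
    c=-M.T@t;d=M.T@np.linalg.inv(p["K"])@np.array([uv[0],uv[1],1.]);return c+d*(z-c[2])/d[2]
E
python3 - <<'E'
from h import *
s=observe();print({k:np.round(v,3) for k,v in s.items()})
try: print(finger_overhang)
except Exception as e: print(e)
for c in ("scene","top"):
    p=read_camera(c);cv2.imwrite(f"pics/{c}0.png",p["pixels"])
    for q in ["stand","stand_front","pipette","pipette_grip","pipette_tip","tipbox","tipbox_hinge","rack","vial_open","vial_mouth","vial_b","pipette_b","beaker","cap","phone"]:
        print(c,q,[(np.round(d["point"],3).tolist(),round(d["confidence"],2),proj(p,d["point"]).round().astype(int).tolist()[0]) for d in mark_of(p,q)])
E
```

```text
{'time': np.float64(0.0), 'qpos': array([ 1.055,  0.343,  1.525, -0.   ,  1.275, -0.146]), 'qvel': array([-0.   ,  0.002, -0.   ,  0.002, -0.   , -0.001]), 'joint_efforts': array([ 1.0000e-03, -4.3124e+01, -2.4422e+01,  7.2000e-02,  5.6000e-02,
       -0.0000e+00]), 'tool_pos': array([0.19 , 0.489, 0.292]), 'tool_rot': array([-3.14 , -0.   ,  2.772]), 'contact_force': array([ 0.494, -0.347, -0.455]), 'torque': array([-0.034,  0.004, -0.044]), 'grip_force': np.float64(0.0), 'opening': np.float64(0.092)}
0.0655
scene stand [([0.5, 0.298, 0.005], 0.97, [436, 222])]
scene stand_front [([0.475, 0.291, 0.205], 0.58, [450, 162]), ([0.37, 0.114, 0.001], 0.41, [365, 188]), ([0.482, 0.371, 0.195], 0.36, [483, 168])]
scene pipette [([0.516, 0.21, 0.195], 0.9, [418, 178]), ([0.495, 0.295, 0.201], 0.83, [453, 170]), ([0.483, 0.372, 0.194], 0.61, [484, 168]), ([0.584, -0.014, 0.054], 0.5, [322, 236])]
scene pipette_grip [([0.499, 0.293, 0.238], 0.62, [457, 159])]
scene pipette_tip [([0.5, 0.295, 0.028], 0.62, [437, 217])]
scene tipbox [([0.331, -0.276, -0.007], 0.94, [235, 180]), ([0.542, -0.009, 
[... 2041 characters left out ...]
.01], 0.42, [379, 202])]
top vial_mouth [([0.524, -0.237, 0.065], 0.57, [379, 198])]
top vial_b [([0.49, -0.287, 0.009], 0.49, [391, 210]), ([0.481, -0.247, 0.009], 0.43, [380, 213]), ([0.536, -0.324, 0.01], 0.4, [402, 197])]
top pipette_b [([0.513, 0.217, 0.2], 0.78, [229, 193]), ([0.482, 0.375, 0.2], 0.69, [173, 204]), ([0.405, -0.161, -0.001], 0.65, [354, 235]), ([0.501, 0.294, 0.204], 0.59, [201, 197])]
top beaker [([0.376, 0.11, 0.002], 0.82, [273, 244])]
top cap [([0.479, -0.248, 0.008], 0.75, [380, 213]), ([0.404, -0.16, 0.0], 0.36, [354, 236]), ([0.483, 0.374, 0.199], 0.32, [174, 204])]
top phone [([0.722, -0.017, -0.007], 0.71, [312, 145]), ([0.376, 0.114, 0.001], 0.56, [272, 244])]
```

View pics/scene0.png

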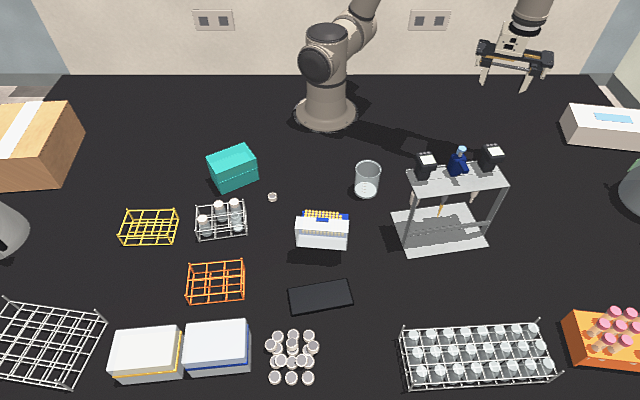

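View pics/top0.png

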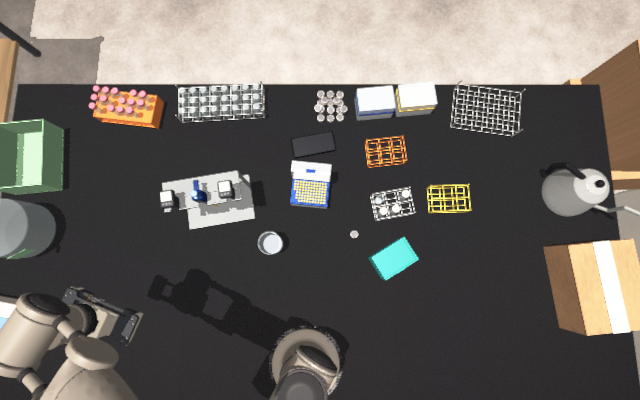

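The scene view shows the hand pipette (blue, light-blue button) at (459,158) between two black-headed electronic ones at (425,165) and (491,158). The tip box with its lid open is at (322,230) and the silver rack at (221,218). In the top view these are at (199,193), (310,190) and (391,203).

Look-alikes:
- **Pipettes:** electronic ones at (425,165) and (491,158). I choose the middle blue one at (459,158).
- **Tip boxes:** turquoise at (232,167), plus white boxes at the back (145,352) and (217,347). I choose the blue-band box at (322,230).
- **Racks:** yellow (149,227), orange (216,282), and big ones at the back. I choose the silver one at (221,218).
- **Vials:** the uncapped one is near (237,215); the others are capped.

Next is a close crop to check these.

Run:
```python
import cv2,numpy as np
s=cv2.imread("pics/scene0.png");t=cv2.imread("pics/top0.png")
def c(i,u,v,w=66,h=50):return cv2.resize(i[v-h//2:v+h//2,u-w//2:u+w//2],(396,300),interpolation=cv2.INTER_CUBIC)
cv2.imwrite("pics/crop1.png",np.vstack([np.hstack([c(s,457,160,92,70),c(s,322,232)]),np.hstack([c(t,311,186),c(t,391,203)])]))
```

```text
(no output)
```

View pics/crop1.png

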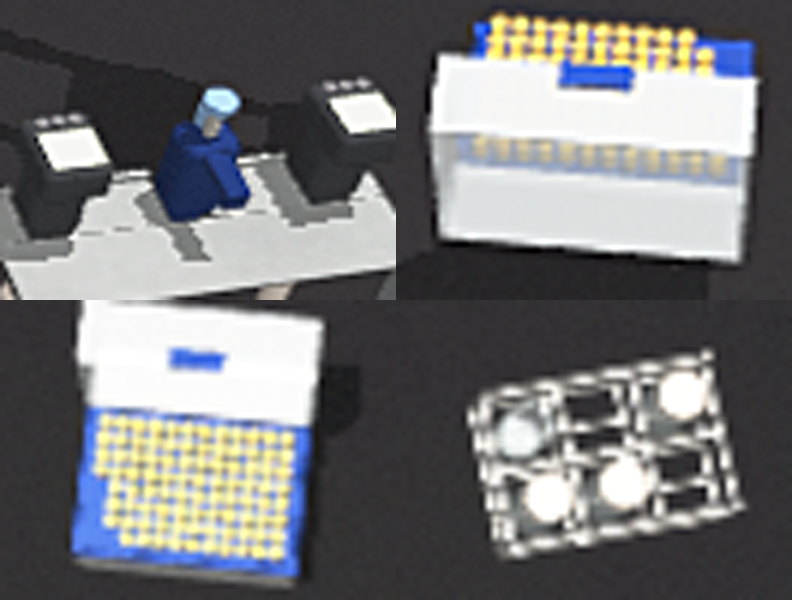

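The crop confirms three things: the hand pipette is the middle blue one with the light-blue button, the box has a blue band with its lid up at the back, and the open vial is the greyish one in the rack's +x,+y cell. Now I work out the lid push.

```bash
cat >> h.py <<'E'
def rows(targets):
    s=observe();p=np.array(s["tool_pos"]);r=R.from_euler("xyz",s["tool_rot"])
    for xyz,yaw in targets:
        d=r.inv().apply(np.array(xyz)-p)*1000
        w=(r.inv()*R.from_euler("xyz",[np.pi,0,yaw])).as_rotvec(degrees=True)
        print(np.round(d,1),np.round(w,1))
E
python3 - <<'E'
from h import *
b=np.array([.583,-.0145]);y=-.085;ax=np.array([np.cos(y),np.sin(y)])
P=lambda d,z:(list(b+ax*d)+[z],np.pi+y)
rows([([.36,.03,.292],np.pi+y),P(.105,.292),P(.105,.168),P(-.055,.168)])
E
```

```text
[-3.248e+02 -3.669e+02  2.000e-01] [  0.    0.  -16.3]
[-6.496e+02 -2.983e+02  2.000e-01] [  0.    0.  -16.3]
[-649.6 -298.3  124.2] [  0.    0.  -16.3]
[-496.1 -343.3  124.2] [  0.    0.  -16.3]
```

arm_command --series '[{"x": -325, "y": -367, "z": 0, "rz": -16}, {"x": -325, "y": -367, "z": 0, "rz": -16}, {"x": -325, "y": -367, "z": 0, "rz": -16}, {"x": -325, "y": -367, "z": 0, "rz": -16}, {"x": -325, "y": -367, "z": 0, "rz": -16}, {"x": -325, "y": -367, "z": 0, "rz": -16}, {"x": -325, "y": -367, "z": 0, "rz": -16}, {"x": -325, "y": -367, "z": 0, "rz": -16}, {"x": -325, "y": -367, "z": 0, "rz": -16}, {"x": -325, "y": -367, "z": 0, "rz": -16}, {"x": -650, "y": -298, "z": 0, "rz": -16}, {"x": -650, "y": -298, "z": 0, "rz": -16}, {"x": -650, "y": -298, "z": 0, "rz": -16}, {"x": -650, "y": -298, "z": 0, "rz": -16}, {"x": -650, "y": -298, "z": 0, "rz": -16}, {"x": -650, "y": -298, "z": 0, "rz": -16}, {"x": -650, "y": -298, "z": 0, "rz": -16}, {"x": -650, "y": -298, "z": 0, "rz": -16}, {"x": -650, "y": -298, "z": 0, "rz": -16}, {"x": -650, "y": -298, "z": 0, "rz": -16}]' --hand 0

```text
invalid input
```

arm_command --series '[{"x": -325, "y": -367, "z": 0, "rx": 0, "ry": 0, "rz": -16}, {"x": -325, "y": -367, "z": 0, "rx": 0, "ry": 0, "rz": -16}, {"x": -325, "y": -367, "z": 0, "rx": 0, "ry": 0, "rz": -16}, {"x": -325, "y": -367, "z": 0, "rx": 0, "ry": 0, "rz": -16}, {"x": -325, "y": -367, "z": 0, "rx": 0, "ry": 0, "rz": -16}, {"x": -325, "y": -367, "z": 0, "rx": 0, "ry": 0, "rz": -16}, {"x": -325, "y": -367, "z": 0, "rx": 0, "ry": 0, "rz": -16}, {"x": -325, "y": -367, "z": 0, "rx": 0, "ry": 0, "rz": -16}, {"x": -325, "y": -367, "z": 0, "rx": 0, "ry": 0, "rz": -16}, {"x": -325, "y": -367, "z": 0, "rx": 0, "ry": 0, "rz": -16}]' --hand 1 --squeeze 10

```text
time: 2.6
tool_pos: [0.3605, 0.0275, 0.2926]
tool_rot: [-3.142, 0.001, 3.05]
contact_force: [1.3, 0.2, -0.1]
opening: 0.0164
grip_force: 0.0
```

Run:
```python
from h import *
b=np.array([.583,-.0145]);y=-.085;ax=np.array([np.cos(y),np.sin(y)])
P=lambda d,z:(list(b+ax*d)+[z],np.pi+y)
rows([P(.105,.292),P(.105,.168),P(-.055,.168)])
```

```text
[-330.4  -20.9    1.1] [-0.   0.1 -0.4]
[-330.2  -20.9  125.1] [-0.   0.1 -0.4]
[-170.2  -21.9  124.9] [-0.   0.1 -0.4]
```

arm_command --series '[{"x": -330, "y": -21, "z": 0, "rx": 0, "ry": 0, "rz": 0}, {"x": -330, "y": -21, "z": 0, "rx": 0, "ry": 0, "rz": 0}, {"x": -330, "y": -21, "z": 0, "rx": 0, "ry": 0, "rz": 0}, {"x": -330, "y": -21, "z": 0, "rx": 0, "ry": 0, "rz": 0}, {"x": -330, "y": -21, "z": 0, "rx": 0, "ry": 0, "rz": 0}, {"x": -330, "y": -21, "z": 0, "rx": 0, "ry": 0, "rz": 0}, {"x": -330, "y": -21, "z": 0, "rx": 0, "ry": 0, "rz": 0}, {"x": -330, "y": -21, "z": 0, "rx": 0, "ry": 0, "rz": 0}, {"x": -330, "y": -21, "z": 0, "rx": 0, "ry": 0, "rz": 0}, {"x": -330, "y": -21, "z": 60, "rx": 0, "ry": 0, "rz": 0}, {"x": -330, "y": -21, "z": 125, "rx": 0, "ry": 0, "rz": 0}, {"x": -330, "y": -21, "z": 125, "rx": 0, "ry": 0, "rz": 0}, {"x": -330, "y": -21, "z": 125, "rx": 0, "ry": 0, "rz": 0}, {"x": -330, "y": -21, "z": 125, "rx": 0, "ry": 0, "rz": 0}]'

```text
time: 4.0
tool_pos: [0.6867, -0.0207, 0.169]
tool_rot: [-3.142, 0.001, 3.051]
contact_force: [-0.3, -0.3, 0.5]
opening: 0.0011
grip_force: 0.0
```

arm_command --series '[{"x": 20, "y": 0, "z": 0, "rx": 0, "ry": 0, "rz": 0}, {"x": 35, "y": 0, "z": 0, "rx": 0, "ry": 0, "rz": 0}, {"x": 45, "y": 0, "z": 0, "rx": 0, "ry": 0, "rz": 0}, {"x": 55, "y": 0, "z": 0, "rx": 0, "ry": 0, "rz": 0}, {"x": 65, "y": 0, "z": 0, "rx": 0, "ry": 0, "rz": 0}, {"x": 75, "y": 0, "z": 0, "rx": 0, "ry": 0, "rz": 0}, {"x": 85, "y": 0, "z": 0, "rx": 0, "ry": 0, "rz": 0}, {"x": 95, "y": 0, "z": 0, "rx": 0, "ry": 0, "rz": 0}, {"x": 105, "y": 0, "z": 0, "rx": 0, "ry": 0, "rz": 0}, {"x": 115, "y": 0, "z": 0, "rx": 0, "ry": 0, "rz": 0}, {"x": 125, "y": 0, "z": 0, "rx": 0, "ry": 0, "rz": 0}, {"x": 135, "y": 0, "z": 0, "rx": 0, "ry": 0, "rz": 0}, {"x": 145, "y": 0, "z": 0, "rx": 0, "ry": 0, "rz": 0}, {"x": 155, "y": 0, "z": 0, "rx": 0, "ry": 0, "rz": 0}, {"x": 160, "y": 0, "z": 0, "rx": 0, "ry": 0, "rz": 0}, {"x": 160, "y": 0, "z": 0, "rx": 0, "ry": 0, "rz": 0}]'

```text
time: 5.6
tool_pos: [0.5269, -0.0063, 0.1672]
tool_rot: [3.141, -0.001, 3.051]
contact_force: [-0.2, -0.3, 0.9]
opening: 0.0012
grip_force: 0.0
```

Run:
```python
from h import *
p=read_camera("scene")
a=cv2.resize(p["pixels"][170:290,240:400],(640,480),interpolation=cv2.INTER_CUBIC);cv2.imwrite("pics/lid1.png",a)
for q in ("tipbox","tipbox_hinge"):print(q,[(np.round(d["point"],3).tolist(),round(d["confidence"],2)) for d in mark_of(p,q)])
```

```text
tipbox [([0.542, -0.011, 0.004], 0.89), ([0.332, -0.276, -0.006], 0.86)]
tipbox_hinge [([0.362, -0.256, 0.053], 0.91), ([0.583, -0.013, 0.055], 0.84), ([0.522, -0.242, 0.059], 0.66)]
```

View pics/lid1.png

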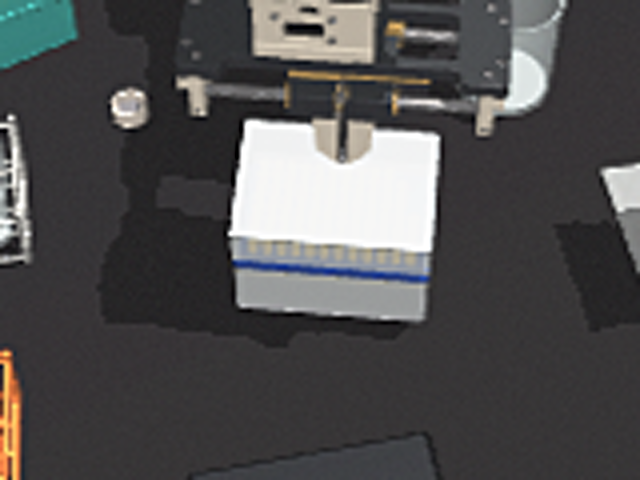

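The lid is pushed over and almost shut at (335,190) in the crop, and the box has not moved. Now I press it down.

arm_command --series '[{"x": 0, "y": 0, "z": 4, "rx": 0, "ry": 0, "rz": 0}, {"x": 0, "y": 0, "z": 8, "rx": 0, "ry": 0, "rz": 0}, {"x": 0, "y": 0, "z": 10, "rx": 0, "ry": 0, "rz": 0}, {"x": 0, "y": 0, "z": 12, "rx": 0, "ry": 0, "rz": 0}, {"x": 0, "y": 0, "z": 13, "rx": 0, "ry": 0, "rz": 0}, {"x": 0, "y": 0, "z": 13, "rx": 0, "ry": 0, "rz": 0}]'

```text
time: 6.35
tool_pos: [0.5274, -0.0064, 0.1547]
tool_rot: [3.142, -0.0, 3.051]
contact_force: [-2.0, 0.8, 5.7]
opening: 0.0009
grip_force: 2.9
```

arm_command --series '[{"x": 0, "y": 0, "z": 1, "rx": 0, "ry": 0, "rz": 0}, {"x": 0, "y": 0, "z": 1, "rx": 0, "ry": 0, "rz": 0}, {"x": 0, "y": 0, "z": 1, "rx": 0, "ry": 0, "rz": 0}, {"x": 0, "y": 0, "z": 1, "rx": 0, "ry": 0, "rz": 0}]'

```text
time: 6.75
tool_pos: [0.5274, -0.0063, 0.1545]
tool_rot: [-3.142, 0.001, 3.051]
contact_force: [-4.7, 0.4, 12.6]
opening: 0.0012
grip_force: 6.4
```

The lid meets a hard stop with its top at 0.089, so it is shut. I lift off and look at the rack from above.

arm_command --series '[{"x": 0, "y": 0, "z": -50, "rx": 0, "ry": 0, "rz": 0}, {"x": 0, "y": 0, "z": -100, "rx": 0, "ry": 0, "rz": 0}, {"x": 20, "y": -40, "z": -130, "rx": 0, "ry": 0, "rz": 0}, {"x": 20, "y": -80, "z": -160, "rx": 0, "ry": 0, "rz": 0}, {"x": 20, "y": -130, "z": -160, "rx": 0, "ry": 0, "rz": 0}, {"x": 20, "y": -180, "z": -160, "rx": 0, "ry": 0, "rz": 0}, {"x": 20, "y": -230, "z": -160, "rx": 0, "ry": 0, "rz": 0}, {"x": 20, "y": -230, "z": -160, "rx": 0, "ry": 0, "rz": 0}, {"x": 20, "y": -230, "z": -160, "rx": 0, "ry": 0, "rz": 0}, {"x": 20, "y": -230, "z": -160, "rx": 0, "ry": 0, "rz": 0}]' --hand 80

```text
time: 7.75
tool_pos: [0.4869, -0.2327, 0.313]
tool_rot: [3.141, -0.0, 3.052]
contact_force: [0.4, -0.1, -0.2]
opening: 0.0763
grip_force: 0.0
```

Run:
```python
from h import *
p=read_camera("wrist");cv2.imwrite("pics/w1.png",p["pixels"])
for i in range(3):
  for q in ("vial_mouth","vial_open","rack"):print(q,[(np.round(d["point"],4).tolist(),round(d["confidence"],2),proj(p,d["point"]).round().astype(int).tolist()[0]) for d in mark_of(p,q)])
  p=read_camera("wrist")
p=read_camera("scene")
for q in ("tipbox","tipbox_hinge","vial_mouth"):print(q,[(np.round(d["point"],3).tolist(),round(d["confidence"],2)) for d in mark_of(p,q)])
print(observe()["time"],observe()["tool_pos"])
```

```text
vial_mouth [([0.5197, -0.2414, 0.0631], 0.84, [315, 199])]
vial_open [([0.5229, -0.24, 0.0059], 0.91, [317, 186]), ([0.5422, -0.0118, 0.0006], 0.54, [512, 183])]
rack [([0.5072, -0.2827, 0.0041], 0.9, [279, 176]), ([0.6867, -0.2642, -0.0044], 0.71, [311, 302]), ([0.5269, -0.4763, -0.0047], 0.65, [123, 203])]
vial_mouth [([0.5174, -0.2412, 0.0631], 0.6, [315, 197]), ([0.4059, -0.1606, 0.0025], 0.2, [381, 73])]
vial_open [([0.5201, -0.2391, 0.0038], 0.62, [317, 183])]
rack [([0.6886, -0.2675, -0.0044], 0.83, [308, 303]), ([0.5262, -0.4765, -0.0083], 0.82, [124, 201]), ([0.5075, -0.2832, 0.0032], 0.61, [279, 175])]
vial_mouth [([0.5181, -0.2428, 0.0633], 0.79, [314, 198])]
vial_open [([0.5211, -0.2419, 0.0078], 0.55, [316, 185])]
rack [([0.5286, -0.4729, -0.0057], 0.84, [128, 204]), ([0.6892, -0.266, -0.0043], 0.79, [310, 304]), ([0.5097, -0.2856, -0.0008], 0.68, [278, 176])]
tipbox [([0.333, -0.276, -0.002], 0.66), ([0.543, -0.012, 0.007], 0.61), ([0.482, -0.246, 0.009], 0.39)]
tipbox_hinge [([0.581, -0.012, 0.055], 0.82), ([0.36, -0.252, 0.056], 0.81), ([0.407, -0.154, 0.001], 0.2)]
vial_mouth [([0.524, -0.239, 0.062], 0.48)]
8.6 [ 0.48679813 -0.23371621  0.31319169]
```

View pics/w1.png

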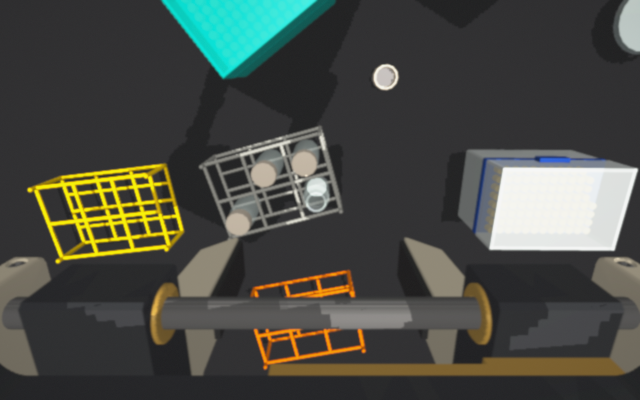

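The wrist view shows the lid shut (white top at (560,200)). In the silver rack the open vial's mouth ring is at (316,200), with three capped vials at (263,174), (304,162) and (238,222). Now I refine the mouth position and work out the camera offset.

Run:
```python
from h import *
p=read_camera("wrist")
M=cv2.Rodrigues(np.array(p["rvec"],float))[0];print("cam",-M.T@np.array(p["tvec"]).ravel(),"fwd",M[2])
m=trace(p,"vial_open")
for d in m[:1]:
    ys,xs=np.nonzero(d["pixels"]);print(d["confidence"],xs.min(),xs.max(),ys.min(),ys.max())
for uv in [(316,200)]:print(onplane(p,uv,.065))
for mm in ([.5195,-.2405,.065],[.522,-.2395,.065]):
    c=np.array(mm);print(proj(p,[c+[.014*np.cos(a),.014*np.sin(a),0] for a in np.arange(0,6.28,.8)]).mean(0))
a=p["pixels"][165:225,280:350];c=np.array([.5195,-.2405,.065])
big=cv2.resize(a,None,fx=8,fy=8,interpolation=cv2.INTER_CUBIC);b2=big.copy()
for rad in (.014,.008):
  pts=(proj(p,[c+[rad*np.cos(t),rad*np.sin(t),0] for t in np.linspace(0,6.28,40)])-[280,165]+.5)*8
  cv2.polylines(b2,[pts.astype(np.int32)],True,(0,0,255),1)
cv2.imwrite("pics/rim.png",cv2.resize(np.hstack([big[:,160:],b2[:,160:]]),(800,480)))
rows([([.40,.275,.40],-2.94),([.50,.295,.34],-2.94)])
```

```text
cam [ 0.40216204 -0.22626436  0.40534622] fwd [ 0.31105557 -0.02786293 -0.9499832 ]
0.68 304 330 176 211
[ 0.51974526 -0.24159202  0.065     ]
[316.99665498 199.83475983]
[318.21979125 202.08860015]
[132.5 498.8 -86.8] [  0.    0.  -16.7]
[ 34.7 527.7 -26.8] [  0.    0.  -16.7]
```

View pics/rim.png

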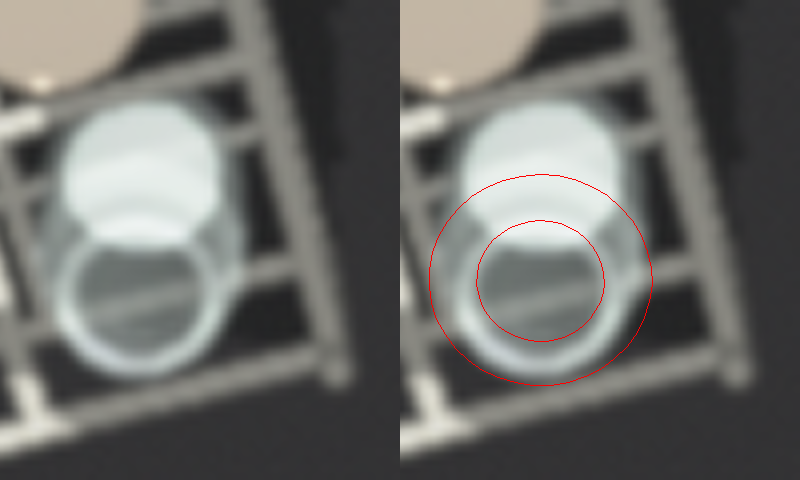

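The ring centre sits about 2.3 px lower than my overlay, which puts the mouth at about (0.522, -0.2403). Now on to the stand.

arm_command --series '[{"x": 20, "y": 0, "z": -45, "rx": 0, "ry": 0, "rz": 0}, {"x": 30, "y": 25, "z": -87, "rx": 0, "ry": 0, "rz": -5}, {"x": 62, "y": 515, "z": -87, "rx": 0, "ry": 0, "rz": -16.7}, {"x": 62, "y": 515, "z": -87, "rx": 0, "ry": 0, "rz": -16.7}, {"x": 62, "y": 515, "z": -87, "rx": 0, "ry": 0, "rz": -16.7}, {"x": 62, "y": 515, "z": -87, "rx": 0, "ry": 0, "rz": -16.7}, {"x": 62, "y": 515, "z": -87, "rx": 0, "ry": 0, "rz": -16.7}, {"x": 62, "y": 515, "z": -87, "rx": 0, "ry": 0, "rz": -16.7}, {"x": 62, "y": 515, "z": -87, "rx": 0, "ry": 0, "rz": -16.7}, {"x": 62, "y": 515, "z": -87, "rx": 0, "ry": 0, "rz": -16.7}, {"x": 62, "y": 515, "z": -87, "rx": 0, "ry": 0, "rz": -16.7}, {"x": 62, "y": 515, "z": -87, "rx": 0, "ry": 0, "rz": -16.7}, {"x": 62, "y": 515, "z": -87, "rx": 0, "ry": 0, "rz": -16.7}, {"x": 62, "y": 515, "z": -87, "rx": 0, "ry": 0, "rz": -16.7}, {"x": 62, "y": 515, "z": -87, "rx": 0, "ry": 0, "rz": -16.7}]' --hand 56

```text
time: 10.2
tool_pos: [0.4717, 0.2841, 0.4002]
tool_rot: [-3.141, -0.0, -2.941]
contact_force: [0.1, -0.0, 0.7]
opening: 0.0558
grip_force: 0.0
```

Run:
```python
from h import *
for i in range(3):
  p=read_camera("wrist")
  for q in ("pipette","pipette_grip","stand","stand_front"):print(q,[(np.round(d["point"],4).tolist(),round(d["confidence"],2),proj(p,d["point"]).round().astype(int).tolist()[0]) for d in mark_of(p,q)])
im=p["pixels"].copy();a=.2;ax=np.array([np.cos(a),np.sin(a),0]);ay=np.array([-ax[1],ax[0],0]);g=np.array([.499,.294,0])
def draw(z,xs,ys):
    q=[g+ax*i+ay*j+[0,0,z] for i,j in ((xs[0],ys[0]),(xs[1],ys[0]),(xs[1],ys[1]),(xs[0],ys[1]))]
    cv2.polylines(im,[proj(p,q).round().astype(np.int32)],True,(0,0,255),1)
draw(.252,(-.014,.014),(-.016,.016));draw(.205,(-.024,-.020),(-.111,.111));draw(.249,(.014,.043),(-.007,.007));draw(.276,(-.002,.002),(-.002,.002))
cv2.imwrite("pics/w2.png",im)
```

```text
pipette [([0.5092, 0.2146, 0.1995], 0.71, [234, 206]), ([0.4971, 0.2922, 0.1994], 0.64, [324, 210]), ([0.4869, 0.3753, 0.1996], 0.62, [420, 217]), ([0.7183, -0.0217, 0.0021], 0.58, [93, 259])]
pipette_grip [([0.5003, 0.2933, 0.2303], 0.95, [325, 228])]
stand [([0.5007, 0.2943, 0.0016], 0.84, [324, 163])]
stand_front [([0.48, 0.2917, 0.2028], 0.6, [328, 193])]
pipette [([0.5104, 0.2136, 0.1999], 0.98, [233, 207]), ([0.4821, 0.3706, 0.1976], 0.62, [415, 210]), ([0.4982, 0.2914, 0.1979], 0.61, [323, 210])]
pipette_grip [([0.3801, 0.1139, -0.001], 0.26, [204, 44])]
stand [([0.5019, 0.2948, -0.0011], 0.6, [324, 163])]
stand_front [([0.4791, 0.2904, 0.2021], 0.94, [327, 191]), ([0.4982, 0.2944, 0.231], 0.66, [327, 226]), ([0.4982, 0.2937, 0.1996], 0.16, [326, 211])]
pipette [([0.5002, 0.2926, 0.1971], 0.94, [323, 213]), ([0.4859, 0.3709, 0.1972], 0.83, [414, 214]), ([0.5084, 0.2142, 0.1975], 0.61, [234, 205])]
pipette_grip [([0.4979, 0.2906, 0.2294], 0.85, [322, 224])]
stand [([0.4988, 0.2927, 0.0018], 0.61, [323, 161])]
stand_front [([0.4768, 0.2936, 0.2008], 0.85, [330, 189])]
```

View pics/w2.png

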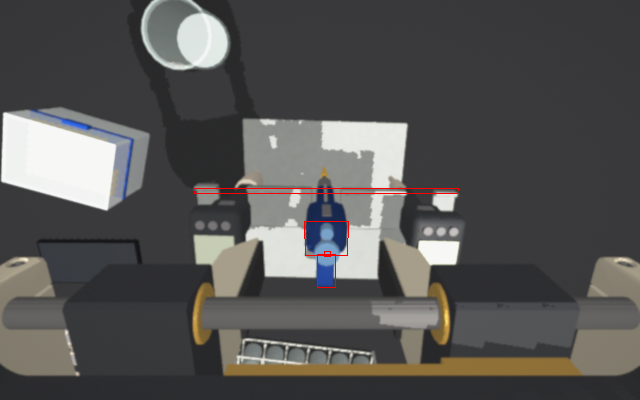

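The overlay sits well on the blue pipette (handle about (327,230), finger rest (326,270), tip seen at (323,174)). Its neighbours are at (216,225) and (437,235). Next I check the stand's yaw from the foot plate's front edge.

Run:
```python
from h import *
p=read_camera("wrist")
g=cv2.cvtColor(p["pixels"],cv2.COLOR_BGR2GRAY).astype(int)
top=[(u,next(v for v in range(95,150) if g[v,u]>100)) for u in range(252,402,5)]
k,c=np.polyfit(*np.array(top).T,1);r=np.abs(np.polyval([k,c],[t[0] for t in top])-[t[1] for t in top]).max()
A,B=[onplane(p,(u,k*u+c),.005) for u in (250,400)];d=B-A;a=np.arctan2(-d[0],d[1]);print("yaw",a,r)
row=130;us=[u for u in range(220,430) if g[row,u]>100];L,Rr=onplane(p,(us[0],row),.005),onplane(p,(us[-1],row),.005);print(L,Rr,np.linalg.norm(Rr-L))
mid=(L+Rr)/2;ax=np.array([np.cos(a),np.sin(a),0]);ay=np.array([-ax[1],ax[0],0])
print("axis est",ay*(mid@ay)+ax*(A@ax+.058))
g=np.array([.499,.293])
rows([([*g,.36],np.pi+a),([*g,.282],np.pi+a)])
print(observe()["time"],observe()["qpos"])
```

```text
yaw 0.17976708735116764 1.2284019280682372
[0.47753968 0.17875245 0.005     ] [0.43359706 0.39441665 0.005     ] 0.22009543132507858
axis est [0.50014375 0.29468519 0.        ]
[-28.4   2.5  40.2] [ 0.  -0.   1.2]
[-28.5   2.5 118.2] [ 0.  -0.   1.2]
11.0 [ 4.04232464e-01  3.34686132e-01  1.24070699e+00  8.03712773e-05
  1.56619452e+00 -1.36754626e+00]
```

arm_command --series '[{"x": -29, "y": 3, "z": 0, "rx": 0, "ry": 0, "rz": 0.8}, {"x": -29, "y": 3, "z": 20, "rx": 0, "ry": 0, "rz": 0.8}, {"x": -29, "y": 3, "z": 40, "rx": 0, "ry": 0, "rz": 0.8}, {"x": -29, "y": 3, "z": 60, "rx": 0, "ry": 0, "rz": 0.8}, {"x": -29, "y": 3, "z": 80, "rx": 0, "ry": 0, "rz": 0.8}, {"x": -29, "y": 3, "z": 95, "rx": 0, "ry": 0, "rz": 0.8}, {"x": -29, "y": 3, "z": 105, "rx": 0, "ry": 0, "rz": 0.8}, {"x": -29, "y": 3, "z": 112, "rx": 0, "ry": 0, "rz": 0.8}, {"x": -29, "y": 3, "z": 118, "rx": 0, "ry": 0, "rz": 0.8}, {"x": -29, "y": 3, "z": 118, "rx": 0, "ry": 0, "rz": 0.8}, {"x": -29, "y": 3, "z": 118, "rx": 0, "ry": 0, "rz": 0.8}]'

```text
time: 12.1
tool_pos: [0.4996, 0.2937, 0.2827]
tool_rot: [3.141, 0.001, -2.955]
contact_force: [1.1, 0.3, 0.5]
opening: 0.0562
grip_force: 0.0
```

Run:
```python
from h import *
p=read_camera("wrist");w=p["pixels"];s=read_camera("scene")["pixels"]
cv2.imwrite("pics/g1.png",np.hstack([cv2.resize(w[110:360,180:460],(420,375)),cv2.resize(s[90:240,390:540],(375,375),interpolation=cv2.INTER_CUBIC)]))
print(observe()["tool_pos"],observe()["tool_rot"])
```

```text
[0.49968316 0.29367844 0.28291438] [ 3.14125984e+00  1.31270951e-03 -2.95459631e+00]
```

View pics/g1.png

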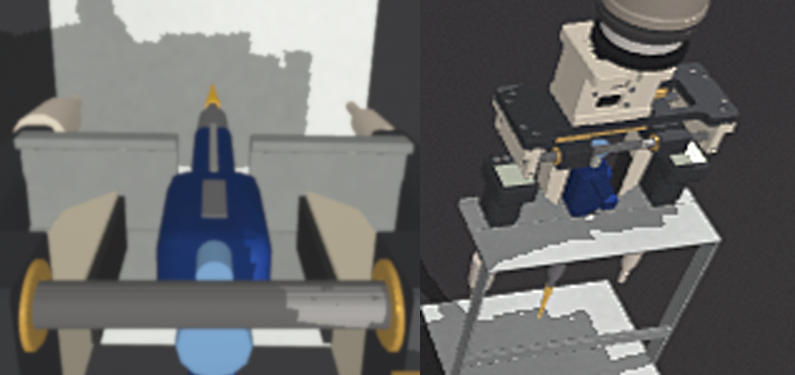

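The fingers straddle the blue handle with equal gaps (handle at columns 160–270, fingers at about 125 and 300 in the crop). Closing.

arm_command --series '[{"x": 0, "y": 0, "z": 0, "rx": 0, "ry": 0, "rz": 0}, {"x": 0, "y": 0, "z": 0, "rx": 0, "ry": 0, "rz": 0}, {"x": 0, "y": 0, "z": 0, "rx": 0, "ry": 0, "rz": 0}, {"x": 0, "y": 0, "z": 0, "rx": 0, "ry": 0, "rz": 0}, {"x": 0, "y": 0, "z": 0, "rx": 0, "ry": 0, "rz": 0}, {"x": 0, "y": 0, "z": 0, "rx": 0, "ry": 0, "rz": 0}, {"x": 0, "y": 0, "z": 0, "rx": 0, "ry": 0, "rz": 0}]' --hand 20 --squeeze 25

```text
time: 12.9
tool_pos: [0.4994, 0.2936, 0.2823]
tool_rot: [3.141, 0.0, -2.955]
contact_force: [0.0, 0.0, 1.3]
opening: 0.0321
grip_force: 25.0
```

arm_command --series '[{"x": 0, "y": 0, "z": -3, "rx": 0, "ry": 0, "rz": 0}, {"x": 0, "y": 0, "z": -7, "rx": 0, "ry": 0, "rz": 0}, {"x": 0, "y": 0, "z": -11, "rx": 0, "ry": 0, "rz": 0}, {"x": 0, "y": 0, "z": -15, "rx": 0, "ry": 0, "rz": 0}, {"x": 0, "y": 0, "z": -15, "rx": 0, "ry": 0, "rz": 0}, {"x": 0, "y": 0, "z": -15, "rx": 0, "ry": 0, "rz": 0}]'

```text
time: 13.5
tool_pos: [0.4995, 0.2935, 0.2973]
tool_rot: [3.142, 0.0, -2.955]
contact_force: [0.3, 0.5, -0.6]
opening: 0.0316
grip_force: 25.0
```

arm_command --series '[{"x": 4, "y": 0, "z": 0, "rx": 0, "ry": 0, "rz": 0}, {"x": 10, "y": 0, "z": 0, "rx": 0, "ry": 0, "rz": 0}, {"x": 18, "y": 0, "z": 0, "rx": 0, "ry": 0, "rz": 0}, {"x": 26, "y": 0, "z": 0, "rx": 0, "ry": 0, "rz": 0}, {"x": 34, "y": 0, "z": 0, "rx": 0, "ry": 0, "rz": 0}, {"x": 42, "y": 0, "z": 0, "rx": 0, "ry": 0, "rz": 0}, {"x": 50, "y": 0, "z": 0, "rx": 0, "ry": 0, "rz": 0}, {"x": 58, "y": 0, "z": 0, "rx": 0, "ry": 0, "rz": 0}, {"x": 66, "y": 0, "z": 0, "rx": 0, "ry": 0, "rz": 0}, {"x": 74, "y": 0, "z": 0, "rx": 0, "ry": 0, "rz": 0}, {"x": 80, "y": 0, "z": 0, "rx": 0, "ry": 0, "rz": 0}, {"x": 84, "y": 0, "z": 0, "rx": 0, "ry": 0, "rz": 0}, {"x": 85, "y": 0, "z": 0, "rx": 0, "ry": 0, "rz": 0}, {"x": 85, "y": 0, "z": 0, "rx": 0, "ry": 0, "rz": 0}]'

```text
time: 14.9
tool_pos: [0.416, 0.2778, 0.2973]
tool_rot: [3.141, 0.0, -2.955]
contact_force: [-0.4, 0.1, -0.7]
opening: 0.0321
grip_force: 25.0
```

Run:
```python
from h import *
p=read_camera("scene")
print([(np.round(d["point"],4).tolist(),round(d["confidence"],2)) for q in ("pipette_tip","pipette_grip") for d in mark_of(p,q)],observe()["tool_pos"],observe()["grip_force"])
a=-.1+np.pi
rows([([*observe()["tool_pos"][:2],.40],-2.955),([.46,.15,.40],-3.04),([.522,-.2403,.40],a),([.522,-.2403,.327],a)])
```

```text
[([0.4171, 0.2746, 0.2546], 0.89), ([0.4112, 0.2789, 0.2202], 0.75), ([0.5234, -0.2375, 0.0091], 0.3)] [0.41616943 0.27777969 0.29717289] 24.983827471733093
[  -0.     0.  -102.8] [0. 0. 0.]
[ -19.4 -133.7 -102.8] [0.  0.  4.9]
[  -7.8 -528.7 -102.9] [ 0.   0.  16.4]
[  -7.8 -528.7  -29.9] [ 0.   0.  16.4]
```

arm_command --series '[{"x": 0, "y": 0, "z": -15, "rx": 0, "ry": 0, "rz": 0}, {"x": 0, "y": 0, "z": -40, "rx": 0, "ry": 0, "rz": 0}, {"x": 0, "y": 0, "z": -65, "rx": 0, "ry": 0, "rz": 0}, {"x": 0, "y": 0, "z": -90, "rx": 0, "ry": 0, "rz": 0}, {"x": 0, "y": 0, "z": -105, "rx": 0, "ry": 0, "rz": 0}, {"x": 0, "y": -10, "z": -105, "rx": 0, "ry": 0, "rz": 0.5}, {"x": -1, "y": -30, "z": -105, "rx": 0, "ry": 0, "rz": 1}, {"x": -1, "y": -60, "z": -105, "rx": 0, "ry": 0, "rz": 2}, {"x": -2, "y": -95, "z": -105, "rx": 0, "ry": 0, "rz": 3}, {"x": -2, "y": -130, "z": -105, "rx": 0, "ry": 0, "rz": 4}, {"x": -2, "y": -165, "z": -105, "rx": 0, "ry": 0, "rz": 5}, {"x": -3, "y": -200, "z": -105, "rx": 0, "ry": 0, "rz": 6}, {"x": -3, "y": -235, "z": -105, "rx": 0, "ry": 0, "rz": 7}, {"x": -4, "y": -270, "z": -105, "rx": 0, "ry": 0, "rz": 8}, {"x": -5, "y": -305, "z": -105, "rx": 0, "ry": 0, "rz": 9}, {"x": -5, "y": -340, "z": -105, "rx": 0, "ry": 0, "rz": 10}, {"x": -6, "y": -375, "z": -105, "rx": 0, "ry": 0, "rz": 11}, {"x": -6, "y": -405, "z": -105, "rx": 0, "ry": 0, "rz": 12}, {"x": -7, "y": -430, "z": -105, "rx": 0, "ry": 0, "rz": 13}, {"x": -7, "y": -450, "z": -105, "rx": 0, "ry": 0, "rz": 14}]'

```text
time: 17.05
tool_pos: [0.5061, -0.1653, 0.4005]
tool_rot: [3.141, -0.002, 3.082]
contact_force: [0.2, 0.8, -1.5]
opening: 0.0322
grip_force: 25.0
```

Run:
```python
from h import *
a=-.1+np.pi
rows([([.522,-.2403,.40],a),([.522,-.2403,.3273],a)])
```

```text
[-20.4 -73.9   0.4] [ 0.  -0.1  2.3]
[-20.6 -73.9  73.1] [ 0.  -0.1  2.3]
```

arm_command --series '[{"x": -5, "y": -20, "z": 0, "rx": 0, "ry": 0, "rz": 0.5}, {"x": -11, "y": -40, "z": 0, "rx": 0, "ry": 0, "rz": 1}, {"x": -16, "y": -60, "z": 0, "rx": 0, "ry": 0, "rz": 1.5}, {"x": -20, "y": -72, "z": 0, "rx": 0, "ry": 0, "rz": 2}, {"x": -20.5, "y": -74, "z": 0, "rx": 0, "ry": 0, "rz": 2}, {"x": -20.5, "y": -74, "z": 10, "rx": 0, "ry": 0, "rz": 2}, {"x": -20.5, "y": -74, "z": 25, "rx": 0, "ry": 0, "rz": 2}, {"x": -20.5, "y": -74, "z": 40, "rx": 0, "ry": 0, "rz": 2}, {"x": -20.5, "y": -74, "z": 52, "rx": 0, "ry": 0, "rz": 2}, {"x": -20.5, "y": -74, "z": 58, "rx": 0, "ry": 0, "rz": 2}, {"x": -20.5, "y": -74, "z": 58, "rx": 0, "ry": 0, "rz": 2}, {"x": -20.5, "y": -74, "z": 58, "rx": 0, "ry": 0, "rz": 2}]'

```text
time: 18.25
tool_pos: [0.5228, -0.238, 0.3447]
tool_rot: [-3.141, 0.001, 3.05]
contact_force: [0.0, -0.1, -0.3]
opening: 0.0321
grip_force: 25.0
```

Run:
```python
from h import *
P={c:read_camera(c) for c in ("scene","wrist","top")}
print(observe()["tool_pos"],observe()["tool_rot"])
for c,p in P.items():
  for q in ("pipette_tip","vial_mouth","pipette"):print(c,q,[(np.round(d["point"],4).tolist(),round(d["confidence"],2),proj(p,d["point"]).round().astype(int).tolist()[0]) for d in mark_of(p,q)][:2])
t=observe()["tool_pos"]
e=[t[0],t[1],t[2]-.2523]
print({c:proj(p,[e,[.522,-.2403,.065]]).round(1).tolist() for c,p in P.items()})
s=P["scene"]["pixels"];w=P["wrist"]["pixels"]
cv2.imwrite("pics/f1.png",np.hstack([cv2.resize(s[165:245,190:270],(400,400),interpolation=cv2.INTER_CUBIC),cv2.resize(w[100:300,220:420],(400,400),interpolation=cv2.INTER_CUBIC)]))
```

```text
[ 0.52285912 -0.23824296  0.34493152] [-3.14102550e+00  1.29298631e-03  3.04932143e+00]
scene pipette_tip [([0.5187, -0.2367, 0.0916], 0.5, [234, 207])]
scene vial_mouth [([0.5226, -0.2403, 0.0612], 0.63, [235, 215])]
scene pipette [([0.4827, 0.3713, 0.1958], 0.82, [483, 168]), ([0.515, 0.2126, 0.1981], 0.7, [419, 177])]
wrist pipette_tip [([0.5175, -0.2411, 0.0624], 0.61, [318, 155]), ([0.5229, -0.2375, 0.0945], 0.59, [322, 167])]
wrist vial_mouth [([0.4813, -0.2449, 0.011], 0.69, [312, 115]), ([0.5179, -0.2419, 0.0613], 0.64, [317, 155])]
wrist pipette [([0.5226, -0.242, 0.262], 0.92, [314, 242])]
top pipette_tip []
top vial_mouth [([0.5224, -0.2389, 0.0642], 0.39, [379, 198])]
top pipette [([0.4829, 0.3745, 0.2001], 0.63, [173, 204]), ([0.5124, 0.216, 0.1996], 0.63, [229, 194])]
{'scene': [[233.6, 207.9], [234.5, 214.4]], 'wrist': [[320.9, 165.8], [318.9, 159.3]], 'top': [[380.5, 196.4], [379.9, 198.0]]}
```

View pics/f1.png

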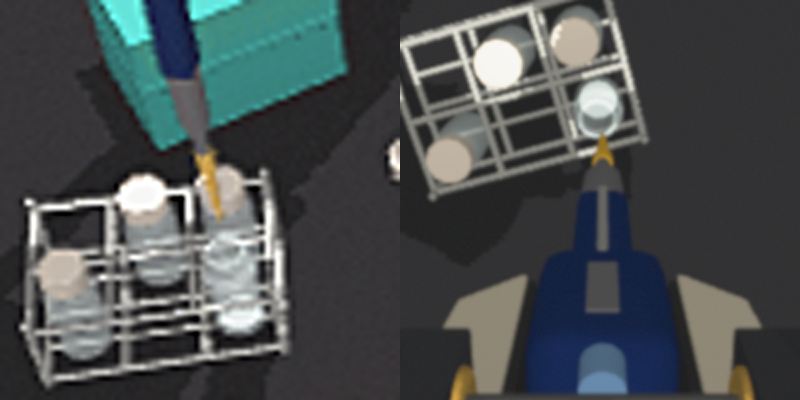

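The tip hangs just above the mouth in both views: tip end (234,208) against rim centre (235,214.5) in the scene view, and (321,167) against (319,159) in the wrist view, as predicted. I make a 1 mm correction and lower by 17 mm.

arm_command --series '[{"x": 1, "y": -1, "z": 4, "rx": 0, "ry": 0, "rz": 0}, {"x": 1, "y": -1, "z": 8, "rx": 0, "ry": 0, "rz": 0}, {"x": 1, "y": -1, "z": 12, "rx": 0, "ry": 0, "rz": 0}, {"x": 1, "y": -1, "z": 15, "rx": 0, "ry": 0, "rz": 0}, {"x": 1, "y": -1, "z": 17, "rx": 0, "ry": 0, "rz": 0}, {"x": 1, "y": -1, "z": 17, "rx": 0, "ry": 0, "rz": 0}, {"x": 1, "y": -1, "z": 17, "rx": 0, "ry": 0, "rz": 0}, {"x": 1, "y": -1, "z": 17, "rx": 0, "ry": 0, "rz": 0}, {"x": 1, "y": -1, "z": 17, "rx": 0, "ry": 0, "rz": 0}]'

```text
time: 19.75
tool_pos: [0.5216, -0.239, 0.3274]
tool_rot: [-3.142, 0.0, 3.049]
contact_force: [-0.3, -1.0, -1.6]
opening: 0.0319
grip_force: 25.0
```

Run:
```python
from h import *
P={c:read_camera(c) for c in ("scene","wrist")}
t=observe()["tool_pos"];print(t,observe()["tool_rot"])
print({c:proj(p,[[t[0],t[1],t[2]-.2523],[.522,-.2403,.065]]).round(1).tolist() for c,p in P.items()})
for c,p in P.items():
  for q in ("pipette_tip","vial_mouth"):print(c,q,[(np.round(d["point"],4).tolist(),round(d["confidence"],2),proj(p,d["point"]).round(1).tolist()[0]) for d in mark_of(p,q)][:2])
s=P["scene"]["pixels"];w=P["wrist"]["pixels"]
f=lambda i,u,v,k:cv2.resize(i[v-k:v+k,u-k:u+k],(400,400),interpolation=cv2.INTER_CUBIC)
cv2.imwrite("pics/f2.png",np.hstack([f(s,234,212,20),f(w,320,160,25)]))
```

```text
[ 0.52160876 -0.23906138  0.32732055] [3.14158824e+00 2.44420814e-04 3.04928254e+00]
{'scene': [[234.4, 211.8], [234.5, 214.4]], 'wrist': [[320.9, 166.4], [319.7, 164.5]]}
scene pipette_tip [([0.5212, -0.2393, 0.0754], 0.53, [234.3, 211.6]), ([0.4901, -0.2858, 0.0051], 0.48, [223.2, 218.9])]
scene vial_mouth [([0.5216, -0.2377, 0.0634], 0.69, [235.7, 214.6])]
wrist pipette_tip [([0.5227, -0.2417, 0.0744], 0.63, [318.3, 167.5]), ([0.5225, -0.2429, 0.2477], 0.28, [314.0, 247.0])]
wrist vial_mouth [([0.5162, -0.2432, 0.0642], 0.6, [316.3, 159.0]), ([0.5077, -0.2839, 0.0041], 0.2, [281.4, 143.6])]
```

View pics/f2.png

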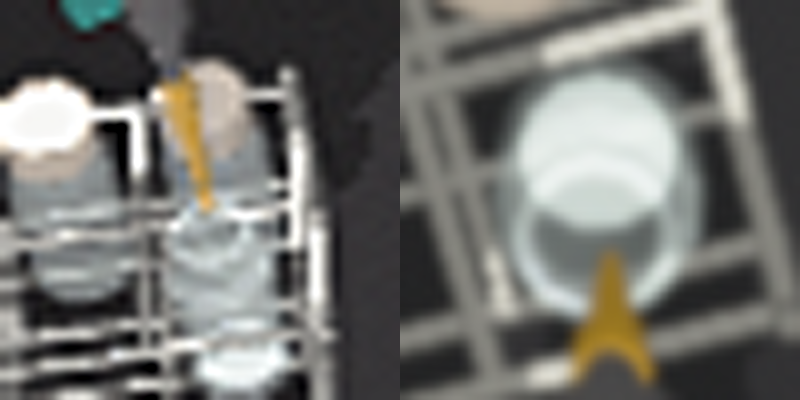

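The tip end is centred over the rim in both views: (234.5,212) above rim centre (234.7,215) in the scene view, and (321,166) over ring centre (320,164.5) in the wrist view. It is about 10 mm up and within roughly 2 mm of the axis, so I hand in.

```bash
python3 -c "
from cell import *
print(hand_in())"
```

```text
the job is handed in; nothing more can be done
None
```

I pressed the lid shut, took the hand pipette off the stand and handed in with it held upright, its tip about 1 cm above the centre of the open vial's mouth; the hand-in gave no verdict.

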